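Fit the upper tier on the cake stand and bring a roll to it with the tongs

ROBOT

A 7-joint arm with a two-finger parallel gripper is mounted at the origin on a cart in front of the work surface, level with it; the furniture and walls round the work are solid. World frame = base frame: x ahead of the robot, y to its left, z up, the work surface at z = 0. Lengths are in m, angles in rad, forces in N, time in s.
With the tool pointing down it reaches from about 0.35 to 0.9 m from the base axis. Payload 8.1 kg.
Tool frame: the origin (TCP) lies at the very end of the fingers, on their centre line; the grasp point (between the pads) lies 19 mm behind it; z points along the fingers, y is the line along which they close (so a half turn about z gives the same grasp; the last joint's range is limited). The gripper opens to 92 mm and grips with 3 to 60 N. Pads are 19 mm wide; open, the fingers measure 130 mm over their backs; the gripper's body (75 mm by 190 mm) begins 47 mm behind the grasp point.
Start: joints at [-1.386, 0.434, 0.025, 1.573, -0.012, 1.134, -0.075], TCP at [0.177, 0.599, 0.227] pointing down, gripper open.
Joint ranges: [-2.62, 2.62], [-0.44, 2.09], [-1.27, 1.32], [0.08, 2.57], [-1.32, 4.46], [0.12, 2], [-2.74, 2.74]. Speed limits (rad/s): [2.22, 2.22, 3.01, 3.01, 3.14, 3.14, 3.14].

INTERFACE

Orientations are given as a rotation vector (axis times angle).
In Python, from cell import arm gives the robot as it stands.
- The arm moves only by the tool drive_tool, never from a script. Its argument "targets" is a list of rows, each a list of 7 numbers: the turn, a rotation vector about the world's x, y, z in units of 5 degrees (1.0 is 5 degrees), then the shift along the world's x, y, z in units of 40 mm (1.0 is 40 mm), then the opening, from 0 (shut) to 1 (fully open). In form: [[wx, wy, wz, dx, dy, dz, fingers], ...]. A call has 1 to 5 rows; each row is the pose to reach, as a shift and turn from the pose commanded when the call began; what a row does not reach only later rows make up. A row lasts 1/10 s, in which the tool goes at most 50 mm and 8.59 degrees, less where a joint would pass 70% of its speed; a pose out of reach is approached as far as the arm can. A call with a gripper value outside its range is refused whole. The fingers move at their own pace and stop on an object; "force" is the grip in N (left out, the last holds). Time passes only in rows, so rows that repeat a pose let the fingers close. It gives the time, the measured TCP pose, the force, the opening and the grip force at its end, in the units of the state.
- arm.observe(): the state, without advancing time (a new reading comes with each control period).
- arm.get_image(name): name is "side" or "top"; returns a dict with "pixels" (400x640x3 uint8, red, green, blue), "intrinsics" (3x3 intrinsics, pixels), "rvec" (rotation vector, rad) and "tvec" (3), from world to camera coordinates, as OpenCV has them. Camera axes: x right, y down, z forward; pixel columns grow to the right and rows downward; lengths in m; the calibration is good to about 2 mm. A picture is of the moment at which its call begins. There is no depth.
- arm.sign_off(): hands the job in; it is judged then, once.
The state is a dict: "clock": time; "joints": joint angles; "dq": joint speeds; "joint_efforts": joint torques, N m; "position": TCP position; "ee_rot": TCP orientation; "force": force on the tool from outside, world axes, zero at the start; "ft_torque": the same for the moment, N m; "width": opening from 0.0 (shut) to 1.0 (fully open); "gripper_force": force on a finger pad.
Only numpy, scipy, OpenCV 4.12 (cv2) and the standard library are available. Lean on these libraries where they do the work, as an engineer would, in place of code of your own. Each camera call takes 0.05 s, during which the arm holds its last target. There are 200 camera calls.

TASK

Get the two-tier cake stand ready: slide the loose upper plate down over the brass post until it sits level on the post's shoulder, and let go of it. Then take the spring tongs, close their tips on the small round bread roll on the stoneware board and lift it over the upper plate, clear above the top of the post, with only the tongs touching it, never the gripper. Finish while holding it there in the tongs, and leave the other things where they stand.

Things in the scene. Friction and masses are not known exactly. Their poses are not given: they have to be found in the camera images.
- post_tip (a point): Top of the cake stand's post: the stand is fixed to the worktop, a white footed plate 169 mm across with an upright brass post in its middle. This point is the tip of the post, 143 mm above the worktop; z up. The uppermost 58 mm of the post is 10 mm thick, its last 11 mm tapering to 4 mm; below that part is the shoulder.
- shoulder (a point): Centre of the top face of the shoulder on the same post, a brass disc 36 mm across, 85 mm above the worktop, 58 mm below the post's tip; the upper plate rests on it.
- tier_hole (a point): The loose upper plate of the stand: white, round, 148 mm across, lip 12 mm high, 260 g, with a brass sleeve standing up in its middle. This point is the centre of its underside, at the bottom mouth of the hole; z up. The hole is 13.6 mm wide and goes straight through plate and sleeve. It starts flat on the worktop; a wall cabinet hangs 0.47 m up behind it (x over 0.59, y below -0.25).
- tier_sleeve (a point): The upper plate's brass sleeve, on its axis 28 mm above the plate's underside: 22 mm in outer diameter, its top rim 44 mm above the plate's underside (the plate is 6 mm thick there). Once the plate is seated, the post's tip stands 14 mm above this rim. Grip it from above, with the fingertips 8 mm or more above the plate's underside.
- tongs_grip (a point): Spring serving tongs, 230 mm long, 140 g, lying on their side: two upright steel blades on a tail pin. This point is midway between their pale wooden hand sleeves, 14 mm above the worktop, 86 mm from the pin, near the centre of gravity; x runs along the tongs to the tips, z up. Each sleeve is 72 mm long and 4 to 24 mm above the worktop; 54 mm over both outer faces when sprung open.
- tongs_tips (a point): Midway between the tongs' two cupped tips when sprung open, 104 mm ahead of tongs_grip along the tongs, at the same height. The tips are 28 mm high (0 to 28 mm above the worktop) and reach 17 mm farther ahead. Inside, in the cups and at the very ends, they stand 85 and 78 mm apart when open (90 mm outside), 68 and 59 mm with the sleeves squeezed to 46 mm, 50 and 40 mm at 38 mm (blades parallel).
- tongs_jaw (a joint): How far the tongs are squeezed: 0 rad sprung open, 0.18 with the blades parallel, about 0.19 when closed on the round roll, 0.36 when shut on nothing. A spring opens them: it pushes back at each sleeve with 3.8 N when open, 5.1 N at 46 mm over the sleeves and 6.5 N at 38 mm, so tongs half squeezed (46 mm) can be carried open.
- roll_center (a point): The small round bread roll on the stoneware board: 46 mm across (widest 12 to 19 mm above its underside), 36 mm high, about 45 g, with a scored cross on top. This point is its centre, 18 mm above its underside.
- finger_roll_center (a point): A long finger roll on the same board, 89 mm long along its x, 31 mm wide and 30 mm high, not to be moved. This point is its centre.
- serving_board: Speckled stoneware board, fixed, 180 mm along its x by 274 mm along its y and 10 mm thick; origin at the centre of its underside.
- gold_bowl: Little yellow pinch bowl, 52 mm across, 18 mm high, not to be moved; origin at the centre of its underside.
- glazed_mug: Two-tone stoneware mug with a handle, 120 by 87 by 72 mm, not to be moved; origin at the centre of its underside.
- espresso_cup2: Dark espresso cup on a coaster at the back, 64 by 87 by 50 mm, not to be moved; origin at its underside.
- teaspoon2: Steel teaspoon, 132 by 26 by 9 mm, long axis x, not to be moved; origin at the centre of its underside.
Not all that is in view belongs to the job. Several things look just like the part that bears tier_hole: the one meant starts nearest to the robot's base.

How it is judged:
On the way, in this order (a step that is already met when the one before it is completed fails the run):
1. the upper plate sits level on the post's shoulder, let go (horizontal distance between tier_hole and post_tip below 0.005 m and distance between tier_hole and shoulder below 0.006 m and angle between tier_hole's own z axis and vertical below 0.06 rad and contact force between the fingers and tier below 0.05 N), for 0.2 s.
2. the round roll is lifted off the board in the closed tongs (contact force between tongs and roll above 0.5 N and contact force between the fingers and tongs above 1 N and contact force between serving_board and roll below 0.02 N and height (world z) of roll_center above 0.06 m), for 0.2 s.
At the end, for the whole second after the job is handed in: Upper plate level (0.06 rad), within 5 mm of the post's axis and 6 mm of the shoulder, untouched; roll still, centre within 60 mm of the plate's centre and 163 to 400 mm up, carried only by the robot-held tongs (joint 0.11 to 0.29 rad, over 0.5 N) (horizontal distance between tier_hole and post_tip below 0.005 m and distance between tier_hole and shoulder below 0.006 m and angle between tier_hole's own z axis and vertical below 0.06 rad and contact force between the fingers and tongs above 1 N and contact force between tongs and roll above 0.5 N and value of joint tongs_jaw between 0.11 and 0.29 rad and horizontal distance between roll_center and tier_hole below 0.06 m and height (world z) of roll_center between 0.163 and 0.4 m and contact force between each of roll, tongs, the arm and tier below 0.02 N and linear speed of roll below 0.03 m/s); the arm keeps its last pose, push and grip.
It fails at once if the robot itself touches the round roll (contact force between any of the fingers, the arm and roll above 0.2 N).
It fails at once if a bystander is moved by more than 30 mm (distance of any of finger_roll_center, gold_bowl, glazed_mug, espresso_cup2, teaspoon2 from where it was at the start of the episode above 0.03 m).
It also fails if it takes over 53 s, if anything falls off the work surface, if the arm or the gripper's body presses on something with over 40 N, if the wrist force passes 120 N, or if a joint passes its speed limit or range.

## Working session

There is one attempt and no reset: what is moved stays moved. The work goes in short steps, Python scripts to look and compute and a tool call to move; the robot and the scene stay as the last step left them, time stands still between calls to the robot, and variables do not carry over. Pictures are saved under pics/ and viewed, at most 13 in all, crops included, and the job is handed in when it is done.

Besides the shell and the picture viewer there is one more tool, called after "Call:" as name([rows], argument=value, ...), one row to a line, values as JSON. drive_tool: Moves the arm, as the interface text tells. Its arguments: {"type":"object","properties":{"targets":{"type":"array"},"force":{"type":"number"}},"required":["targets"]}

```bash
mkdir -p pics; cat > h.py <<'E'
import numpy as np, cv2
from cell import arm
def shot(n):
    d=arm.get_image(n); R=cv2.Rodrigues(np.array(d["rvec"],float))[0]
    return d["pixels"],np.array(d["intrinsics"],float),R,np.array(d["tvec"],float).ravel()
def ray(c,u,v):
    _,K,R,t=c; d=R.T@np.linalg.inv(K)@np.array([u,v,1.]); return -R.T@t,d
def onz(c,u,v,z):
    o,d=ray(c,u,v); return o+d*(z-o[2])/d[2]
def proj(c,p):
    _,K,R,t=c; q=K@(R@np.array(p,float)+t); return q[:2]/q[2]
def save(c,f,box=None,s=1):
    im=c[0]
    if box: im=im[box[1]:box[3],box[0]:box[2]]
    cv2.imwrite("pics/"+f,cv2.resize(im[:,:,::-1],None,fx=s,fy=s,interpolation=cv2.INTER_CUBIC))
E
python3 - <<'E'
from h import *
for n in("side","top"):
    c=shot(n); save(c,n+"0.png",None,1.25); print(n,ray(c,320,200))
print(arm.observe())
E
```

```text
side (array([-0.43430843, -1.02819544,  0.73947624]), array([ 0.65316411,  0.62285947, -0.43117794]))
top (array([ 0.47874105, -0.06376481,  1.33477842]), array([ 0.09297451, -0.004292  , -0.99575494]))
{'clock': 0.1, 'joints': array([-1.38562743,  0.43512224,  0.02496901,  1.57397722, -0.01160731,
        1.1340251 , -0.0751218 ]), 'dq': array([-0.00126649, -0.00235688,  0.00084718, -0.00331409,  0.00066797,
       -0.00042739, -0.00153077]), 'joint_efforts': array([ 3.42003739e-03, -6.69120312e+01,  9.88461077e-01, -3.15148151e+01,
       -6.03444991e-02,  3.75112239e-02,  1.65336792e-05]), 'position': array([0.17730034, 0.59885222, 0.22605388]), 'ee_rot': array([-4.50596028e-01, -3.10902672e+00,  2.17460195e-03]), 'force': array([-0.17934557, -0.13215503, -0.91091466]), 'ft_torque': array([ 0.01272142, -0.03250313, -0.01485106]), 'gripper_force': 0.0, 'width': 1.0002821768731647}
```

View pics/top0.png

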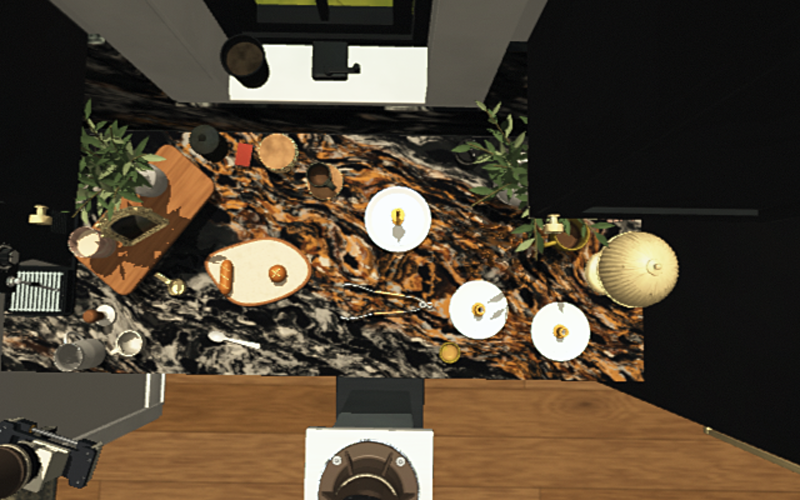

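View pics/side0.png

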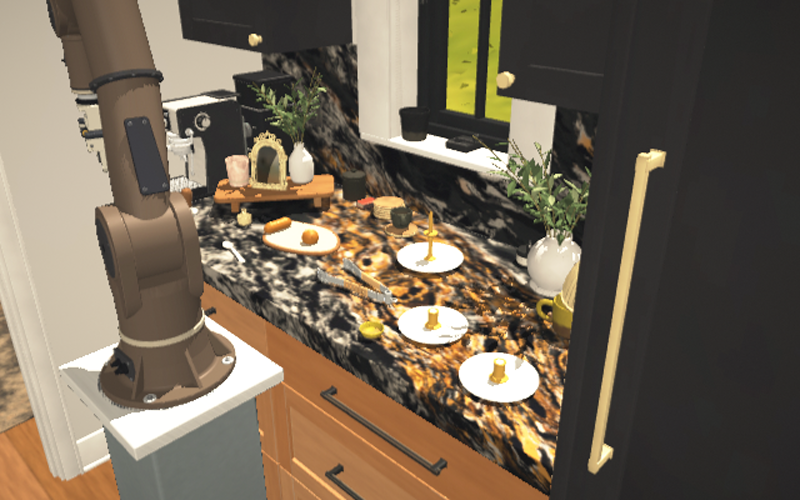

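Candidates for the upper plate (800-px top view): white plate with sleeve at (478,309), a look-alike at (560,331), and the fixed stand at (398,218). The base is at (368,480), so (478,309) is nearest. The tongs have their pin at (428,303) and tips at about (345,285) and (345,318). The round roll is at (278,273) and the finger roll at (226,275). I'll check the choice in a close crop.

```bash
python3 - <<'E'
from h import *
t=shot("top"); s=shot("side")
save(t,"topc.png",(155,140,475,300),2.5)
def blob(c,m,name,area=(60,5000)):
    n,l,st,ce=cv2.connectedComponentsWithStats(m.astype(np.uint8))
    for i in range(1,n):
        if area[0]<st[i,4]<area[1]:
            cn=max(cv2.findContours((l==i).astype(np.uint8),0,1)[0],key=cv2.contourArea)
            e=cv2.fitEllipse(cv2.convexHull(cn)) if len(cv2.convexHull(cn))>5 else None
            print(name,st[i],ce[i].round(1),"" if e is None else np.round(e[0]+e[1],1), "z=.012/.03",onz(c,*(e[0] if e else ce[i]),.012)[:2].round(4),onz(c,*ce[i],.03)[:2].round(4))
for nm,c in(("T",t),("S",s)):
    h=cv2.cvtColor(c[0],cv2.COLOR_RGB2HSV).astype(int)
    blob(c,(h[...,1]<40)&(h[...,2]>200),nm+"white",(700,9000))
    blob(c,(h[...,0]>16)&(h[...,0]<32)&(h[...,1]>120)&(h[...,2]>110),nm+"brass",(20,600))
    blob(c,(h[...,0]>6)&(h[...,0]<18)&(h[...,1]>130)&(h[...,2]>120),nm+"bread",(60,900))
E
```

```text
Twhite [ 183   36  159   46 5118] [273.4  60.9] [266.5  59.2  52.5 195.7] z=.012/.03 [1.0643 0.1137] [1.0507 0.0888]
Twhite [ 292  149   53   52 1956] [317.7 174.4] [317.8 174.8  51.9  52.8] z=.012/.03 [ 0.6835 -0.061 ] [ 0.6818 -0.0608]
Twhite [ 359  224   47   47 1493] [381.3 247.4] [382.4 247.2  46.1  46.9] z=.012/.03 [ 0.4552 -0.2695] [ 0.4549 -0.2636]
Twhite [ 425  242   47   47 1574] [447.9 265.1] [447.9 264.8  46.2  47.3] z=.012/.03 [ 0.4032 -0.4768] [ 0.4033 -0.4713]
Twhite [ 243  343  104   57 2549] [294.1 362.3] [297.  372.8  73.9 137.4] z=.012/.03 [ 0.0641 -0.0067] [0.1006 0.0018]
Tbrass [210   0  39   4 126] [230.5   1.2]  z=.012/.03 [1.2612 0.2385] [1.2506 0.2344]
Tbrass [263   0  39   5 157] [282.    1.6] [281.5   1.7   6.5  41.7] z=.012/.03 [1.2624 0.069 ] [1.2521 0.0656]
Tbrass [313 167  10  13  97] [317.9 173.1] [317.9 172.9   9.8  13.2] z=.012/.03 [ 0.6895 -0.0613] [ 0.6863 -0.0614]
Tbrass [435 178  37  22 116] [455.9 192.8] [455.3 190.6  19.8  40.6] z=.012/.03 [ 0.6397 -0.5027] [ 0.6305 -0.4987]
Tbrass [378 242  10  11  71] [381.9 247.3] [382.3 247.3   9.7  10.4] z
[... 9715 characters left out ...]
3124 -0.4361] [ 0.3071 -0.4374]
Sbread [438 300  12  14  63] [441.7 307.4]  z=.012/.03 [ 0.4506 -0.5673] [ 0.4288 -0.5787]
Sbread [427 312  21  29 233] [437.3 325.7] [437.4 326.4  15.5  32. ] z=.012/.03 [ 0.3866 -0.5959] [ 0.368  -0.6054]
Sbread [372 321  13  14  63] [377.2 327.5] [377.4 328.2   9.3  17. ] z=.012/.03 [ 0.2922 -0.5065] [ 0.2756 -0.5177]
Sbread [403 322  14  32  91] [408.6 334.6] [409.8 336.9   7.3  34.2] z=.012/.03 [ 0.3171 -0.5725] [ 0.3028 -0.578 ]
Sbread [384 333  17  22 130] [392.2 342.5] [392.1 343.8  14.1  22.4] z=.012/.03 [ 0.2744 -0.5584] [ 0.26  -0.568]
Sbread [419 361  22  25  79] [432.5 374.5] [424.1 362.9   6.1  54.7] z=.012/.03 [ 0.2736 -0.6364] [ 0.2415 -0.6742]
```

View pics/topc.png

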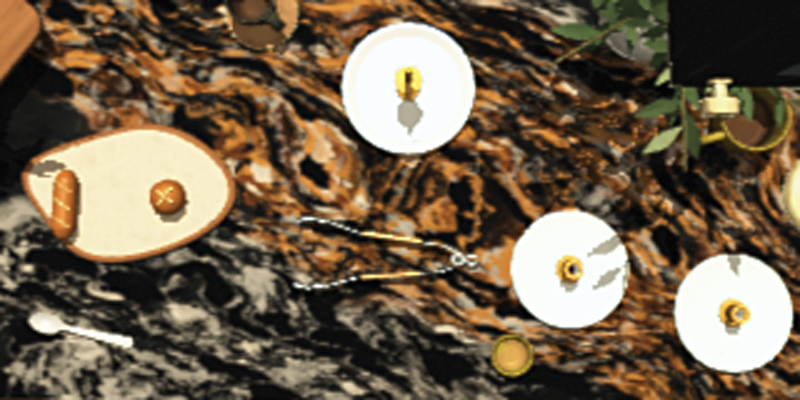

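The crop shows the chosen plate's sleeve at (571,268) and the stand post tip at (409,76). The roll is at (168,197). The tongs' pin is at (465,260) and the wooden sleeves at about (393,237) and (390,275). The tips point left, towards the board.

```bash
python3 - <<'E'
from h import *
t=shot("top"); s=shot("side")
f=lambda x,y:(155+x/2.5,140+y/2.5)
def P(n,x,y,z): print(n,onz(t,*f(x,y),z).round(4))
P("tip",409,74,.143);P("sleeve top",571,268,.044);P("roll",168,197,.032)
P("pin",463,260,.014);P("tipA",301,220,.028);P("tipB",297,286,.028);P("slA",393,237,.024);P("slB",390,275,.024);P("fr",65,203,.03)
# post tip triangulation
o1,d1=ray(t,*f(409,74));o2,d2=ray(s,431/1.25,211/1.25)
k=np.linalg.lstsq(np.c_[d1,-d2],o2-o1,rcond=None)[0];print("tip tri",o1+k[0]*d1,o2+k[1]*d2)
# stand plate: radius 84.5, find height at which both views agree
for z in(.012,.02,.025):print(z,onz(t,317.8,174.8,z)[:2],onz(s,343.7,205.4,z)[:2])
save(s,"sidec.png",(230,140,430,290),4)
E
```

```text
tip [ 0.6784 -0.0634  0.143 ]
sleeve top [ 0.4558 -0.2678  0.044 ]
roll [0.5361 0.2365 0.032 ]
pin [ 0.4632 -0.1356  0.014 ]
tipA [0.5101 0.0693 0.028 ]
tipB [0.4276 0.0723 0.028 ]
slA [ 0.4907 -0.0466  0.024 ]
slB [ 0.4431 -0.0437  0.024 ]
fr [0.5266 0.3661 0.03  ]
tip tri [ 0.67853184 -0.06343887  0.14248532] [ 0.68281292 -0.06797478  0.14320146]
0.012 [ 0.68347181 -0.06110454] [ 0.69139882 -0.05961788]
0.02 [ 0.68223363 -0.06112063] [ 0.6790195  -0.07026925]
0.025 [ 0.68145976 -0.06113068] [ 0.67128243 -0.07692636]
```

View pics/sidec.png

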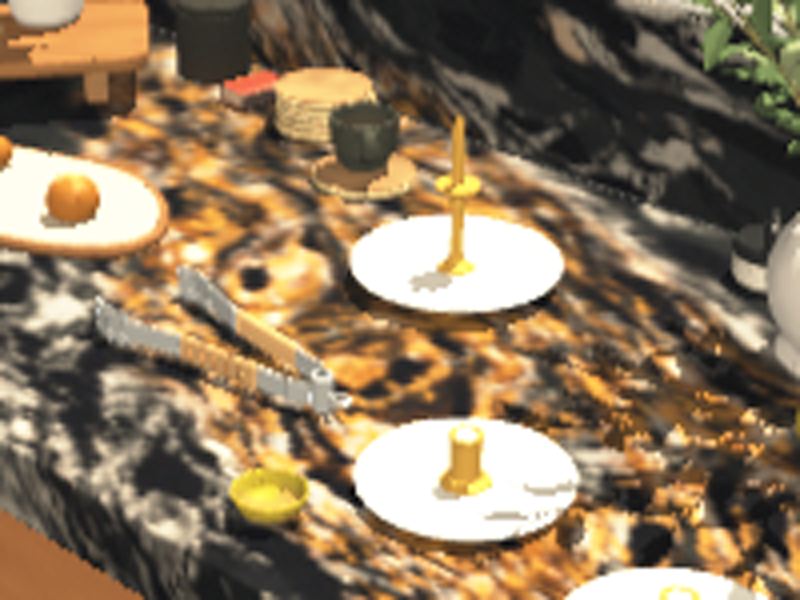

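Call:
drive_tool([
  [0,0,-1.6,1.2,-0.6,0,0.6],
  [0,0,-3.2,2.4,-1.2,0,0.6],
  [0,0,-4.8,3.6,-1.8,0,0.6],
  [0,0,-6.4,4.8,-2.4,0,0.6],
  [0,0,-8,6,-3,0,0.6],
])

```text
clock: 0.8
position: [0.4026, 0.4864, 0.227]
ee_rot: [-1.494, -2.763, -0.001]
force: [0.2, 0.9, -0.7]
width: 0.622
gripper_force: 0.0
```

Call:
drive_tool([
  [0,0,-1.4,0.3,-1.1,0,0.6],
  [0,0,-2.8,0.6,-2.2,0,0.6],
  [0,0,-4.2,0.9,-3.3,0,0.6],
  [0,0,-5.6,1.2,-4.4,0,0.6],
  [0,0,-7,1.5,-5.5,0,0.6],
])

```text
clock: 1.3
position: [0.4612, 0.2657, 0.2269]
ee_rot: [-2.255, -2.187, -0.001]
force: [1.0, -0.6, 0.3]
width: 0.597
gripper_force: 0.0
```

Call:
drive_tool([
  [0,0,0,0,-1.2,0,0.6],
  [0,0,0,0,-2.4,0,0.6],
  [0,0,0,0,-3.6,0,0.6],
  [0,0,0,-0.1,-4.8,0,0.6],
  [0,0,0,-0.3,-6,0,0.6],
])

```text
clock: 1.8
position: [0.449, 0.0256, 0.227]
ee_rot: [2.25, 2.192, 0.001]
force: [1.2, -0.8, 0.1]
width: 0.598
gripper_force: 0.0
```

Call:
drive_tool([
  [0,0,0,0,-1.2,0,0.6],
  [0,0,0,0,-2.4,0,0.6],
  [0,0,0,0,-3.6,0,0.6],
  [0,0,0,0,-4.8,0,0.6],
  [0,0,0,0,-4.8,0,0.6],
])

```text
clock: 2.3
position: [0.448, -0.1715, 0.2275]
ee_rot: [2.258, 2.179, -0.002]
force: [0.4, 0.1, -0.2]
width: 0.599
gripper_force: 0.0
```

Call:
drive_tool([
  [0,0,0,0.1,-1.2,0,0.6],
  [0,0,0,0.2,-2.4,0,0.6],
  [0,0,0,0.2,-2.4,-1.2,0.6],
  [0,0,0,0.2,-2.4,-2.4,0.6],
  [0,0,0,0.2,-2.4,-3.4,0.6],
])

```text
clock: 2.8
position: [0.4567, -0.2601, 0.0887]
ee_rot: [-2.25, -2.191, 0.0]
force: [0.9, 0.4, -0.5]
width: 0.599
gripper_force: 0.0
```

Call:
drive_tool([
  [0,0,0,0,0,-0.8,0.6],
  [0,0,0,0,0,-1.4,0.6],
  [0,0,0,0,0,-1.7,0.6],
  [0,0,0,0,0,-1.9,0.6],
  [0,0,0,0,0,-1.9,0.6],
])

```text
clock: 3.3
position: [0.4571, -0.2604, 0.0146]
ee_rot: [-2.25, -2.192, 0.0]
force: [-0.5, 0.4, -0.4]
width: 0.6
gripper_force: 0.0
```

Call:
drive_tool([
  [0,0,0,0,0,0,0.4],
  [0,0,0,0,0,0,0.25],
  [0,0,0,0,0,0,0.1],
  [0,0,0,0,0,0,0.1],
  [0,0,0,0,0,0,0.1],
], force=30)

```text
clock: 3.8
position: [0.4572, -0.2606, 0.0151]
ee_rot: [2.25, 2.192, 0.0]
force: [0.3, -0.7, 4.6]
width: 0.224
gripper_force: 27.7
```

Call:
drive_tool([
  [0,0,0,0,0,0,0.4],
  [0,0,0,0,0,0,0.4],
  [0,0,0,0,-0.2,0,0.4],
  [0,0,0,0,-0.2,0,0.1],
  [0,0,0,0,-0.2,0,0.1],
])

```text
clock: 4.3
position: [0.4569, -0.269, 0.0147]
ee_rot: [2.251, 2.191, -0.0]
force: [0.0, -0.5, 0.0]
width: 0.273
gripper_force: 0.0
```

Call:
drive_tool([
  [0,0,0,0,0,0,0.1],
  [0,0,0,0,0,0,0.1],
  [0,0,0,0,0,0.3,0.1],
  [0,0,0,0,0,0.6,0.1],
  [0,0,0,0,0,0.6,0.1],
])

```text
clock: 4.8
position: [0.4581, -0.269, 0.0406]
ee_rot: [2.248, 2.191, 0.002]
force: [0.8, -1.1, -1.8]
width: 0.237
gripper_force: 30.0
```

Call:
drive_tool([
  [0,0,0,0,0,1,0.1],
  [0,0,0,0,0,2,0.1],
  [0,0,0,0,0,3,0.1],
  [0,0,0,0,0,3.7,0.1],
  [0,0,0,0.5,0.5,3.7,0.1],
])

```text
clock: 5.3
position: [0.4765, -0.2527, 0.1913]
ee_rot: [2.252, 2.181, 0.003]
force: [1.5, -1.3, -3.4]
width: 0.236
gripper_force: 30.0
```

Call:
drive_tool([
  [0,0,0,0.8,0.7,0,0.1],
  [0,0,0,1.6,1.4,0,0.1],
  [0,0,0,2.4,2.1,0,0.1],
  [0,0,0,3.2,2.8,0,0.1],
  [0,0,0,3.7,3.5,0,0.1],
])

```text
clock: 5.8
position: [0.6269, -0.1064, 0.1867]
ee_rot: [2.248, 2.193, 0.001]
force: [0.4, -0.2, -2.3]
width: 0.233
gripper_force: 30.0
```

Call:
drive_tool([
  [0,0,0,0.5,0.5,0,0.1],
  [0,0,0,0.9,0.9,0,0.1],
  [0,0,0,0.9,0.9,0,0.1],
  [0,0,0,0.9,0.9,0,0.1],
])

```text
clock: 6.2
position: [0.6608, -0.0721, 0.1864]
ee_rot: [-2.249, -2.193, 0.001]
force: [-0.7, -0.6, -2.3]
width: 0.233
gripper_force: 30.0
```

```bash
python3 - <<'E'
from h import *
t=shot("top"); s=shot("side"); p=arm.observe()["position"]; print(p)
im=np.vstack([t[0][110:230,230:430],s[0][120:240,250:450]])
cv2.imwrite("pics/c1.png",cv2.resize(im[:,:,::-1],None,fx=2.5,fy=2.5))
for nm,c,b in(("T",t,(180,100,460,230)),("S",s,(250,100,450,240))):
    h=cv2.cvtColor(c[0],cv2.COLOR_RGB2HSV).astype(int); m=((h[...,1]<40)&(h[...,2]>150)).astype(np.uint8)
    k=np.zeros_like(m);k[b[1]:b[3],b[0]:b[2]]=1;m*=k
    for cn in cv2.findContours(m,0,1)[0]:
        if cv2.contourArea(cn)>250: e=cv2.fitEllipse(cv2.convexHull(cn));print(nm,np.round(e[0]+e[1],1),cv2.boundingRect(cn),onz(c,*e[0],p[2]-.0025)[:2].round(4))
E
```

```text
[ 0.66026855 -0.07356464  0.18680126]
T [210.1 214.   43.2  68.8] (180, 192, 65, 38) [0.5422 0.2354]
T [341.2 180.   12.3  34.2] (333, 163, 16, 34) [ 0.6433 -0.127 ]
S [344.1 205.2  24.   52.5] (318, 194, 53, 24) [ 0.4265 -0.2888]
S [442.1 208.6  26.6  40.9] (428, 189, 22, 40) [ 0.5766 -0.4713]
S [343.4 159.6  18.5  49. ] (319, 151, 49, 19) [ 0.6582 -0.0827]
S [397.2 130.   30.   51.2] (371, 115, 43, 29) [ 1.0057 -0.0278]
S [424.8 105.4  34.8  52.4] (407, 100, 36, 33) [1.3502 0.0843]
S [306.8 106.5  23.6  44.4] (287, 100, 39, 21) [1.0044 0.419 ]
```

View pics/c1.png

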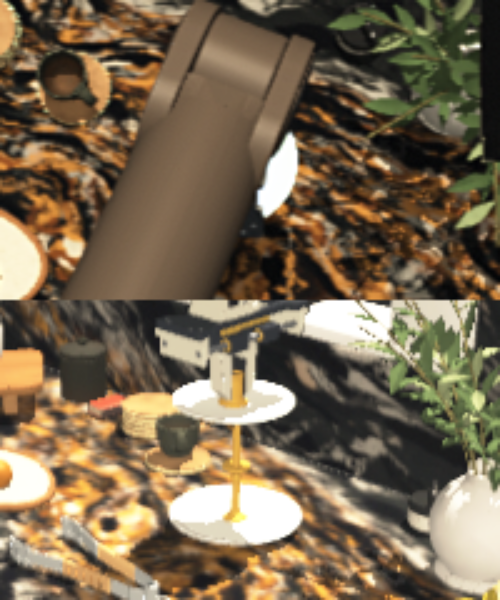

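The side view shows the plate hanging level from the fingers at (236,402), with the post right below it at (236,440). The arm hides the stand from the top camera. I'll refine the post from the first top crop.

```bash
python3 - <<'E'
import cv2
a=cv2.imread("pics/topc.png")[20:160,340:480]; b=cv2.imread("pics/sidec.png")[100:240,390:530]
cv2.imwrite("pics/z.png",cv2.resize(cv2.hconcat([a,b]),None,fx=2.8,fy=2.8))
E
```

```text
(no output)
```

View pics/z.png

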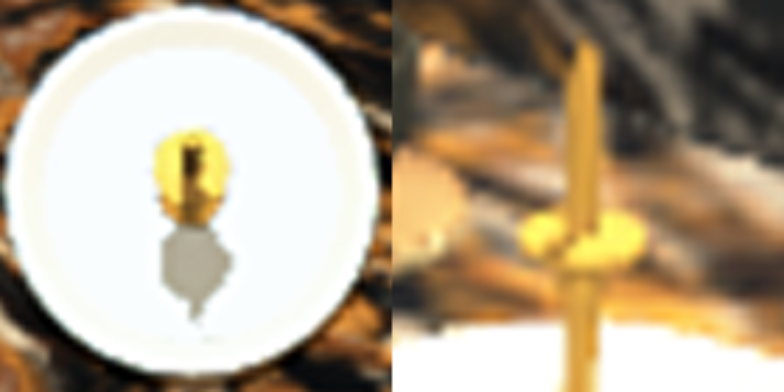

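The zoom shows the shoulder disc at (191,168) in the top view and (583,239) in the side view. The post tip is at (191,147) and (587,42).

```bash
python3 - <<'E'
from h import *
t=shot("top"); s=shot("side")
f=lambda x,y:(155+(340+x/2.8)/2.5,140+(20+y/2.8)/2.5)
g=lambda x,y:(230+(390+(x-392)/2.8)/4,140+(100+y/2.8)/4)
print("T disc",onz(t,*f(191,168),.085),"tip",onz(t,*f(191,147),.143))
print("S disc",onz(s,*g(583,239),.085),"tip",onz(s,*g(587,42),.143))
p=arm.observe()["position"];print(p)
# side: where does the plate (TCP xy, z of lip) project vs seen 343.4,159.6
print(proj(s,[p[0],p[1]-.001,p[2]-.0027]), proj(s,[.680,-.0635,.143]),g(587,42))
E
```

```text
T disc [ 0.68078274 -0.06258717  0.085     ] tip [ 0.68018769 -0.06249955  0.143     ]
S disc [ 0.68172271 -0.06960835  0.085     ] tip [ 0.68373527 -0.06762571  0.143     ]
[ 0.66038073 -0.07362392  0.18698741]
[341.84711006 158.72103382] [343.10056039 168.72831295] (344.9107142857143, 168.75)
```

Call:
drive_tool([
  [0,0,0,0.5,0.28,0,0.1],
  [0,0,0,0.5,0.28,0,0.1],
  [0,0,0,0.5,0.28,-0.3,0.1],
  [0,0,0,0.5,0.28,-0.6,0.1],
  [0,0,0,0.5,0.28,-0.6,0.1],
])

```text
clock: 6.9
position: [0.679, -0.0616, 0.1601]
ee_rot: [-2.249, -2.189, 0.005]
force: [-0.2, 0.5, -2.3]
width: 0.238
gripper_force: 30.0
```

Call:
drive_tool([
  [0,0,0,0,0,-0.15,0.1],
  [0,0,0,0,0,-0.3,0.1],
  [0,0,0,0,0,-0.3,0.1],
])

```text
clock: 7.2
position: [0.6809, -0.0612, 0.15]
ee_rot: [-2.25, -2.192, 0.0]
force: [0.5, -0.1, -2.2]
width: 0.234
gripper_force: 30.0
```

Call:
drive_tool([
  [0,0,0,0,0,-0.2,0.1],
  [0,0,0,0,0,-0.4,0.1],
  [0,0,0,0,0,-0.4,0.1],
])

```text
clock: 7.5
position: [0.6817, -0.0607, 0.1336]
ee_rot: [2.249, 2.193, 0.001]
force: [5.0, 2.2, -5.6]
width: 0.233
gripper_force: 30.0
```

Call:
drive_tool([
  [0,0,0,0,0,-0.3,0.1],
  [0,0,0,0,0,-0.6,0.1],
  [0,0,0,0,0,-0.6,0.1],
])

```text
clock: 7.8
position: [0.6818, -0.0605, 0.1085]
ee_rot: [2.249, 2.193, 0.001]
force: [7.9, 2.0, -7.1]
width: 0.231
gripper_force: 30.0
```

Call:
drive_tool([
  [0,0,0,0.03,0.01,0,0.1],
  [0,0,0,0.04,0.01,-0.1,0.1],
  [0,0,0,0.04,0.01,-0.2,0.1],
  [0,0,0,0.04,0.01,-0.2,0.1],
])

```text
clock: 8.2
position: [0.6821, -0.0609, 0.1016]
ee_rot: [-2.25, -2.191, 0.001]
force: [2.3, 0.6, -3.1]
width: 0.241
gripper_force: 30.0
```

Call:
drive_tool([
  [0,0,0,0,0,-0.05,0.1],
  [0,0,0,0,0,-0.05,0.1],
  [0,0,0,0,0,-0.05,0.3],
  [0,0,0,0,0,-0.05,0.55],
  [0,0,0,0,0,-0.05,0.55],
])

```text
clock: 8.7
position: [0.6827, -0.0611, 0.1011]
ee_rot: [2.25, 2.192, 0.0]
force: [-1.5, 0.5, 0.1]
width: 0.425
gripper_force: 0.0
```

Call:
drive_tool([
  [0,0,0,0,0,0.3,0.55],
  [0,0,0,0,0,1,0.55],
  [0,0,0,0,0,2,0.55],
  [0,0,0,-0.5,0,3.2,0.55],
  [0,0,0,-1.6,0,3.2,0.55],
])

```text
clock: 9.2
position: [0.6235, -0.0622, 0.2355]
ee_rot: [2.243, 2.186, 0.011]
force: [-0.0, -1.2, -0.1]
width: 0.546
gripper_force: 0.0
```

Call:
drive_tool([
  [0,0,0,-1.2,0.1,0,0.8],
  [0,0,0,-2.4,0.2,0,0.8],
  [0,0,0,-3.6,0.3,0,0.8],
  [0,0,0,-3.8,0.3,0,0.8],
  [0,0,0,-3.8,0.3,0,0.8],
])

```text
clock: 9.7
position: [0.4658, -0.0487, 0.2299]
ee_rot: [-2.25, -2.192, -0.004]
force: [0.9, -0.6, 0.6]
width: 0.802
gripper_force: 0.0
```

```bash
python3 - <<'E'
from h import *
t=shot("top"); s=shot("side"); print(arm.observe()["position"],arm.observe()["ee_rot"])
a=t[0][140:270,200:430];b=s[0][120:250,230:460]
cv2.imwrite("pics/c2.png",cv2.resize(np.vstack([a,b])[:,:,::-1],None,fx=2.3,fy=2.3,interpolation=cv2.INTER_CUBIC))
E
```

```text
[ 0.46825899 -0.04884906  0.22977596] [2.24876106 2.19145578 0.00328623]
```

View pics/c2.png

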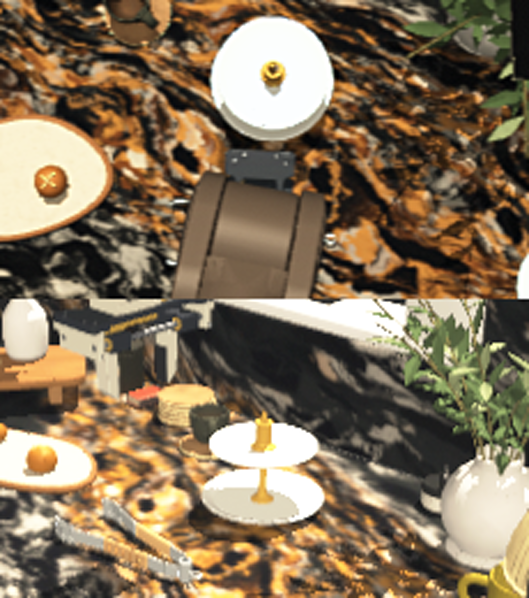

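Plate is seated: in the top view it is centred at (272,78) with the post tip inside the sleeve. In the side view the tip stands above the sleeve at (264,415). Now the tongs.

Call:
drive_tool([
  [0,0,0,-0.05,0,-1.2,0.8],
  [0,0,0,-0.05,0,-2.4,0.8],
  [0,0,0,-0.05,0,-3.6,0.8],
  [0,0,0,-0.05,0,-4.6,0.8],
  [0,0,0,-0.05,0,-5.2,0.8],
])

```text
clock: 10.3
position: [0.465, -0.0495, 0.0173]
ee_rot: [-2.25, -2.191, 0.005]
force: [0.3, 1.8, 0.6]
width: 0.802
gripper_force: 0.0
```

Call:
drive_tool([
  [0,0,0,0,0,-0.2,0.8],
  [0,0,0,0,0,-0.4,0.8],
  [0,0,0,0,0,-0.4,0.8],
  [0,0,0,0,0,-0.4,0.6],
  [0,0,0,0,0,-0.4,0.5],
], force=15)

```text
clock: 10.8
position: [0.4656, -0.0488, 0.0057]
ee_rot: [2.249, 2.192, 0.003]
force: [0.0, 0.6, 0.3]
width: 0.677
gripper_force: 0.0
```

Call:
drive_tool([
  [0,0,0,0,0,0,0.5],
  [0,0,0,0,0,0,0.5],
  [0,0,0,0,0,0,0.5],
])

```text
clock: 11.1
position: [0.4657, -0.0488, 0.0056]
ee_rot: [2.249, 2.191, 0.003]
force: [-0.0, 0.4, 6.5]
width: 0.508
gripper_force: 8.1
```

Call:
drive_tool([
  [0,0,0,0,0,0.4,0.5],
  [0,0,0,0,0,1,0.5],
  [0,0,0,0,0,1.8,0.5],
  [0,0,0,0,0,2.3,0.5],
])

```text
clock: 11.5
position: [0.4647, -0.049, 0.0985]
ee_rot: [2.25, 2.192, 0.001]
force: [1.0, 0.2, -1.2]
width: 0.508
gripper_force: 5.0
```

Call:
drive_tool([
  [0,0,0,0.4,0.9,0,0.5],
  [0,0,0,0.8,1.8,0,0.5],
  [0,0,0,1.2,2.7,0,0.5],
  [0,0,0,1.5,3.6,0,0.5],
  [0,0,0,1.7,4.5,0,0.5],
])

```text
clock: 12.0
position: [0.533, 0.1328, 0.0969]
ee_rot: [2.25, 2.192, 0.0]
force: [-0.2, -0.6, -1.4]
width: 0.5
gripper_force: 5.0
```

Call:
drive_tool([
  [0,0,0,0,0,0,0.5],
  [0,0,0,0,0,0,0.5],
])

```text
clock: 12.2
position: [0.5321, 0.1319, 0.0965]
ee_rot: [-2.248, -2.195, 0.001]
force: [-0.6, -0.4, -2.0]
width: 0.5
gripper_force: 5.0
```

```bash
python3 - <<'E'
from h import *
t=shot("top"); s=shot("side"); o=arm.observe();print(o["position"],o["ee_rot"],o["width"],o["gripper_force"])
a=t[0][165:265,160:320];b=s[0][125:225,190:350]
cv2.imwrite("pics/c3.png",cv2.resize(np.vstack([a,b])[:,:,::-1],None,fx=3,fy=3,interpolation=cv2.INTER_CUBIC))
E
```

```text
[0.5320899  0.12996347 0.09674028] [ 2.25134801e+00  2.19107115e+00 -1.27465458e-03] 0.5017860360621161 4.951253164642857
```

View pics/c3.png

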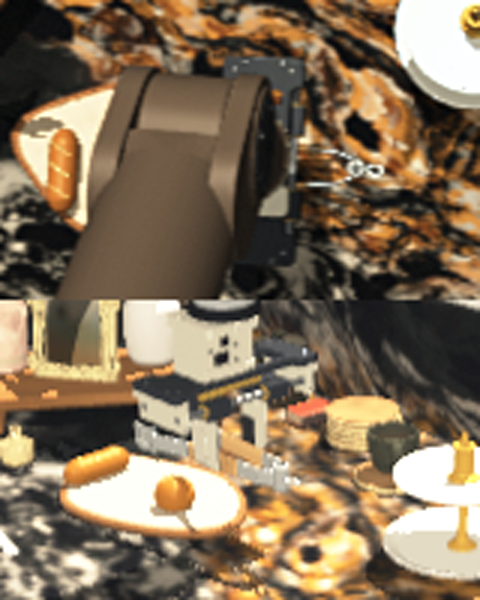

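The roll is at (174,493) in the lower (side) view. The tongs are held open and roughly level, with the near tip at (140,435) and the pin at (365,170) in the top view. I'll check the pin position and the roll from both views.

```bash
python3 - <<'E'
from h import *
t=shot("top"); s=shot("side"); p=arm.observe()["position"];print(p)
print("pin",onz(t,160+358/3,165+169/3,p[2]+.009))
# side roll centre vs predicted
h=cv2.cvtColor(s[0],cv2.COLOR_RGB2HSV).astype(int)
m=((h[...,0]<20)&(h[...,1]>120)&(h[...,2]>110)).astype(np.uint8);k=np.zeros_like(m);k[178:202,236:260]=1
cn=max(cv2.findContours(m*k,0,1)[0],key=cv2.contourArea);c,r=cv2.minEnclosingCircle(cn);print("S roll",c,r,onz(s,*c,.028),"bbox",cv2.boundingRect(cn))
print("proj of top est",proj(s,[.536,.2365,.028]))
# tips predicted vs seen (near tip outer end, x-side)
for e in((-.033,.121),(-.033,.104),(.033,.121)):print(e,proj(s,[p[0]+e[0]+.003,p[1]+e[1],p[2]+.009]))
E
```

```text
[0.53235053 0.12967436 0.09687927]
pin [0.52812704 0.05025603 0.10587927]
S roll (247.7413787841797, 189.87930297851562) 6.534783363342285 [0.53260282 0.22730276 0.028     ] bbox (242, 184, 13, 12)
proj of top est [246.79488709 188.79113338]
(-0.033, 0.121) [234.6303787  168.86988899]
(-0.033, 0.104) [237.86866253 170.23810947]
(0.033, 0.121) [250.38032837 163.53853526]
```

Call:
drive_tool([
  [0,0,0,0,0.08,-0.4,0.5],
  [0,0,0,0,0.08,-0.8,0.5],
  [0,0,0,0,0.08,-1.1,0.5],
  [0,0,0,0,0.08,-1.3,0.5],
  [0,0,0,0,0.08,-1.4,0.5],
])

```text
clock: 12.9
position: [0.5324, 0.1337, 0.0402]
ee_rot: [-2.251, -2.191, 0.001]
force: [-0.1, 0.5, -1.1]
width: 0.5
gripper_force: 5.0
```

Call:
drive_tool([
  [0,0,0,0,0,-0.2,0.5],
  [0,0,0,0,0,-0.4,0.5],
  [0,0,0,0,0,-0.5,0.5],
  [0,0,0,0,0,-0.5,0.5],
])

```text
clock: 13.3
position: [0.5323, 0.1342, 0.0202]
ee_rot: [-2.25, -2.192, 0.001]
force: [-0.3, 0.6, -1.8]
width: 0.497
gripper_force: 5.0
```

```bash
python3 - <<'E'
from h import *
s=shot("side"); o=arm.observe();print(o["position"],o["force"],o["width"])
save(s,"c4.png",(200,150,310,230),7)
E
```

```text
[0.53251201 0.13422044 0.02054812] [ 0.37347745 -0.08926404 -1.49437407] 0.5009430303762822
```

View pics/c4.png

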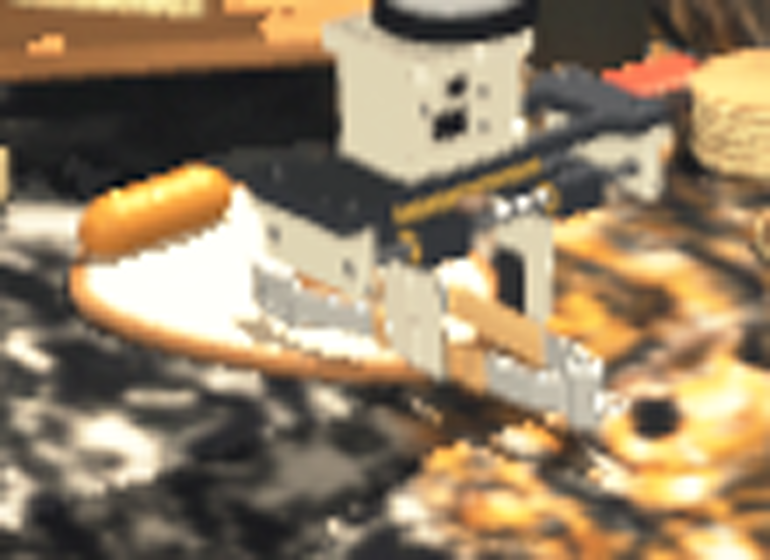

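The side crop shows the roll between the blades: its top just shows behind the near blade at (330,285). There is no contact force, so I'll squeeze.

Call:
drive_tool([
  [0,0,0,0,0,-0.04,0.45],
  [0,0,0,0,0,-0.04,0.4],
  [0,0,0,0,0,-0.04,0.3],
  [0,0,0,0,0,-0.04,0.3],
  [0,0,0,0,0,-0.04,0.3],
], force=18)

```text
clock: 13.85
position: [0.5327, 0.1343, 0.0193]
ee_rot: [2.25, 2.192, 0.0]
force: [-0.4, -0.5, -1.9]
width: 0.389
gripper_force: 18.0
```

Call:
drive_tool([
  [0,0,0,0,0,0,0.3],
  [0,0,0,0,0,0,0.3],
  [0,0,0,0,0,0,0.3],
])

```text
clock: 14.15
position: [0.5327, 0.1343, 0.0192]
ee_rot: [2.25, 2.192, 0.0]
force: [0.4, 0.6, -1.3]
width: 0.391
gripper_force: 18.0
```

Call:
drive_tool([
  [0,0,0,0,0,0.2,0.3],
  [0,0,0,0,0,0.6,0.3],
  [0,0,0,0,0,1.2,0.3],
  [0,0,0,0,0,1.9,0.3],
  [0,0,0,0,0,2.6,0.3],
])

```text
clock: 14.65
position: [0.5322, 0.134, 0.1245]
ee_rot: [-2.25, -2.192, 0.001]
force: [0.8, 0.6, -2.4]
width: 0.395
gripper_force: 18.0
```

Call:
drive_tool([
  [0,0,0,0,0,0.7,0.3],
  [0,0,0,0,0,1.4,0.3],
  [0,0,0,0,0,2.1,0.3],
  [0,0,0,0,0,2.6,0.3],
  [0,0,0,0,0,2.6,0.3],
])

```text
clock: 15.15
position: [0.534, 0.1342, 0.2301]
ee_rot: [2.249, 2.191, 0.007]
force: [0.9, -0.2, -2.0]
width: 0.393
gripper_force: 18.0
```

```bash
python3 - <<'E'
from h import *
t=shot("top");s=shot("side"); o=arm.observe();print(o["position"],o["force"],o["width"],o["gripper_force"])
p=o["position"];u=proj(s,[p[0]+.003,p[1]+.104,p[2]+.01]).astype(int);print(u)
save(s,"c5.png",(u[0]-50,u[1]-40,u[0]+60,u[1]+60),5)
E
```

```text
[0.53233526 0.13429517 0.22714776] [-1.07676412 -0.0557531  -1.46602758] 0.3914446173064665 17.99445390701294
[242 128]
```

View pics/c5.png

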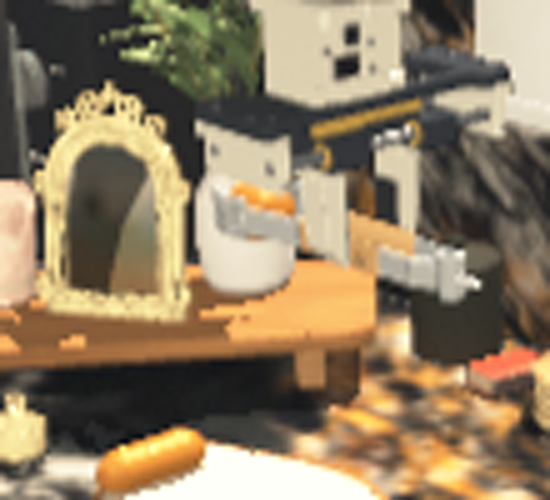

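The roll is held in the tips at (265,200) and is off the board. Next I carry it over the stand.

Call:
drive_tool([
  [0,0,0,0.2,-0.4,0,0.3],
  [0,0,0,0.5,-1,0,0.3],
  [0,0,0,0.9,-1.8,0,0.3],
  [0,0,0,1.3,-2.6,0,0.3],
  [0,0,0,1.7,-3.4,0,0.3],
])

```text
clock: 15.75
position: [0.6002, -0.0028, 0.2255]
ee_rot: [-2.249, -2.192, 0.003]
force: [0.7, 0.5, -1.3]
width: 0.391
gripper_force: 18.0
```

Call:
drive_tool([
  [0,0,0,0.4,-0.8,0,0.3],
  [0,0,0,0.8,-1.6,0,0.3],
  [0,0,0,1.2,-2.4,0,0.3],
  [0,0,0,1.6,-3.2,0,0.3],
  [0,0,0,1.8,-3.8,0,0.3],
])

```text
clock: 16.25
position: [0.6725, -0.1561, 0.225]
ee_rot: [-2.251, -2.189, 0.004]
force: [-1.0, 0.2, -2.4]
width: 0.392
gripper_force: 18.0
```

Call:
drive_tool([
  [0,0,0,0.1,-0.2,0,0.3],
  [0,0,0,0.15,-0.3,0,0.3],
  [0,0,0,0.15,-0.3,0,0.3],
  [0,0,0,0.15,-0.3,0,0.3],
  [0,0,0,0.15,-0.3,0,0.3],
])

```text
clock: 16.75
position: [0.6787, -0.164, 0.2271]
ee_rot: [-2.248, -2.194, -0.001]
force: [-0.5, 0.5, -2.1]
width: 0.389
gripper_force: 18.0
```

```bash
python3 - <<'E'
from h import *
t=shot("top");s=shot("side"); o=arm.observe();print(o["position"],o["force"],o["width"],o["gripper_force"],abs(o["dq"]).max())
a=t[0][120:230,230:400];b=s[0][100:220,270:440]
cv2.imwrite("pics/c6.png",cv2.resize(np.vstack([a,b])[:,:,::-1],None,fx=2.6,fy=2.6,interpolation=cv2.INTER_CUBIC))
E
```

```text
[ 0.67869868 -0.16447345  0.22727554] [ 0.1125154  -0.80044016 -2.43957103] 0.391261015772211 17.994379699230194 0.005380611606003911
```

View pics/c6.png

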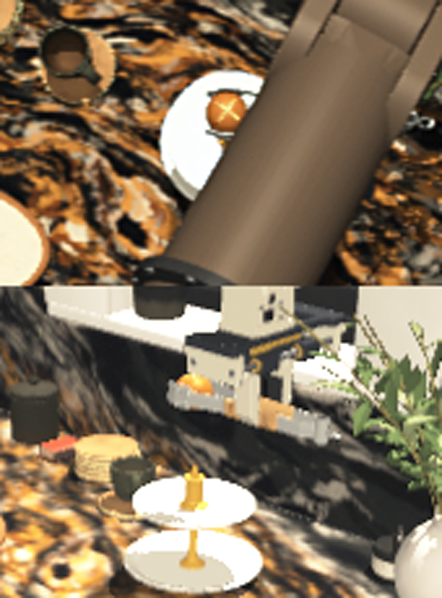

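The roll sits in the tongs above the plate, at (228,111) in the top view, and well clear of the post tip in the side view. I'll hand in.

```bash
python3 - <<'E'
from h import *
t=shot("top"); q=onz(t,317.7,162.7,.24); print(q)
if np.hypot(q[0]-.681,q[1]+.063)<.03: print(arm.sign_off())
E
```

```text
[ 0.68073655 -0.0607659   0.24      ]
the job is handed in; nothing more can be done
None
```

The job is handed in: the upper plate is seated on the post's shoulder and let go, and the roll is held in the tongs about 2 mm off the post's axis, with its centre about 0.24 m up; the judge's result is not shown to me.

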